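# Hold the tilting specimen table at its set marker

## Task

The small glass dish of white pellets has been left on the tilting specimen table: keep it upright and set it down gently on the free part of the white sheet. Then swing the tilting plate up by its bar handle until its yellow pointer stands level with the red marker on the scale arc, and hold it there: the clamp knob is slack and a colleague is about to tighten it, so finish with the plate held up still in the fingers, without letting go. Leave the red marker and everything else on the bench as they are.

Things in the scene. Friction and masses are not known exactly. Their poses are not given: they have to be found in the camera images.
- stand: grey base, 190 x 210 mm, fixed, of the tilting table. Origin: centre of its underside, on the bench. In its frame the hinge runs along x at y = +90, z = 50 mm; the grey aluminium tilting plate (150 mm along x, y = +90 to -85, top face at z = 55 when down) swings up from its -y edge. A black block with a white cube (26 mm wide, 34 high) is fixed on the plate at x = -45, y = +60
- hinge (a point): middle of the tilting plate's hinge axis, 50 mm above the bench; the axis runs along the stand's x. A white scale arc, 150 mm outer radius about this axis, stands upright 83 to 89 mm to the stand's +x side of this point, its top 185 mm above the bench, with black lines every 5 degrees (long ones every 15)
- tilt_plate (a joint): angle of the tilting plate, rad: 0 = lying level, grows as the handle edge swings up, stop at 1.05. The plate weighs 0.5 to 0.8 kg, its hinge is free and its clamp knob slack, so it falls back when let go (about 2 to 5 N at the handle holds it)
- handle_mid (a point): middle of the plate's steel bar handle: round, 12 mm thick, parallel to the hinge, 225 mm from the hinge axis and level with it when the plate is down (50 mm above the bench), 112 mm clear length between its two arms; 44 mm of free gap between the bar and the plate's edge, nothing under the bar. A pinched bar can turn between the finger pads
- pointer_tip (a point): yellow tip of the pointer on the plate's +x side, 168 mm from the hinge axis, level with the plate: it moves over the rim of the scale arc as the plate swings
- marker_tip (a point): tip of the red plastic marker (18 x 12 x 7 mm) clipped on the rim of the scale arc, 168 mm from the hinge axis, beside the path of the pointer's tip. The two points coincide when the pointer stands exactly at the marker
- set_marker (a joint): angle of the red marker about the same hinge, rad, counted like tilt_plate (the plate is at the marker when both are equal); drawn between 0.38 and 0.82. It is stiff and keeps its place if not pushed
- pellet_dish: small covered glass dish with white round pellets, 58 mm across, 20 mm high, 35 to 65 g, standing on the tilting plate (underside 55 mm above the bench). Lid and dish are one piece. Origin at the centre of its underside, z up
- sheet: white sheet (pad of paper) fixed to the bench, 220 mm along its x, 180 mm along its y, 3 mm thick. Origin at the centre of its underside; the near (-x) half is free, a 90 mm dish stands on the far half
- dark_dish: bystander: covered glass dish, 90 mm across, 22 mm high, with black pieces inside, standing on the far (+x) half of the white sheet. Origin at the centre of its underside
- parts_dish: bystander: covered glass dish, 90 mm across, 22 mm high, with metal parts, at the back of the bench. Origin at the centre of its underside
- dropper_bottle: bystander: white plastic bottle with black cap, 38 mm across, 95 mm high. Origin at the centre of its underside
- amber_jar: bystander: amber glass jar with white lid, 56 mm across, 70 mm high, off to the left. Origin at the centre of its underside
- tin: bystander: round flat tin with coloured lid, 98 mm across, 27 mm high, off to the right. Origin at the centre of its underside
- gauge_case: bystander: black instrument case, 65 x 170 x 35 mm, at the back left. Origin at the centre of its underside
- caliper: bystander: digital caliper lying flat, 190 mm long, 12 mm high, off to the right. Origin under its middle
- sample_box: bystander: blue box with clear lid, 77 x 102 x 44 mm, off to the left. Origin at the centre of its underside
Mind the look-alikes: they are no part of the job. What is shaped like the pellet_dish but blue or purple is not meant.

How it is judged:
By the outcome, as a careful person would: the job done as asked, in the order asked, and still so for the second after the job is handed in, while the arm keeps its last pose, push and grip.
It also fails if it takes over 54 s, if anything falls off the work surface, if the arm or the gripper's body presses on something with over 40 N, if the wrist force passes 120 N, or if a joint passes its speed limit or range.

## Robot

A 7-joint arm with a two-finger parallel gripper is mounted at the origin on the work surface. World frame = base frame: x ahead of the robot, y to its left, z up, the work surface at z = 0. Lengths are in m, angles in rad, forces in N, time in s.
With the tool pointing down it reaches from about 0.4 to 0.875 m from the base axis. Payload 19.3 kg.
Tool frame: the origin (TCP) lies between the finger pads, 19 mm behind the fingertips; this is the grasp point; z points along the fingers, y is the line along which they close (so a half turn about z gives the same grasp; the last joint's range is limited). The gripper opens to 85 mm and grips with 20 to 120 N. Pads are 22 mm wide; open, the fingers measure 114 mm over their backs; the gripper's body (76 mm by 85 mm) begins 54 mm behind the grasp point. The pads swing forward as they close: fully open they stand 13 mm farther back than shut.
Start: joints at [-1.327, 0.521, -0.036, 1.599, 0.021, 1.021, -0.113], TCP at [0.193, 0.594, 0.25] pointing down, gripper open.
Joint ranges: [-2.91, 2.91], [-0.3, 2.13], [-1.5, 1.42], [0.17, 2.43], [-1.26, 4.41], [0.16, 1.93], [-2.52, 2.52]. Speed limits (rad/s): [1.89, 1.89, 2.39, 2.39, 3.01, 3.01, 3.01].

## Interface

Orientations are given as [roll, pitch, yaw] about the fixed x, y, z axes, in that order (R = Rz(yaw) Ry(pitch) Rx(roll)).
In Python, from workcell import readout, grab_frame, camera_info, workorder gives the robot as it stands. The module is installed in compiled form; this text tells all that it offers.
- The arm moves only by the tool drive_tool, never from a script. Its argument "targets" is a list of rows, each an object of numbers: "dx", "dy", "dz": the shift along the tool's x, y, z as a fraction of full scale; "yaw": the turn about the tool's z as a fraction of full scale; "fingers": the closure, from 0 (fully open) to 1 (shut). In form: [{"dx": .., "dy": .., "dz": .., "yaw": .., "fingers": ..}, ...]. A call has 1 to 20 rows; each row shifts and turns the commanded pose from where the row before left it, along the tool's axes as they then stand; what a row does not reach is not made up. Full scale, the value 1, is 0.1 m for a shift and 90 degrees for a turn. A row lasts 1/10 s, in which the tool goes at most 50 mm and 8.59 degrees, less where a joint would pass 70% of its speed; a pose out of reach is approached as far as the arm can. A call with a number of a shift or a turn outside -1 to 1 is refused whole. A call with a gripper value outside its range is refused whole. The fingers move at their own pace and stop on an object; "squeeze" is the grip in N (left out, the last holds). Time passes only in rows, so rows that do not move let the fingers close. It gives the time, the measured TCP pose, the force, the opening and the grip force at its end, in the units of the state.
- readout.observe(): the state, without advancing time (a new reading comes with each control period).
- grab_frame(name): name is "scene" or "top" or "wrist"; returns the picture (420x560x3 uint8, blue, green, red); there is no depth.
- camera_info(name): a dict with "fx", "fy", "cx", "cy" (pixels), "T" (4x4, takes a point from camera to world coordinates); the wrist camera has in their place "hand_eye" (4x4, takes a point from camera to tool coordinates, whose origin is the TCP and whose axes are the flange's). Camera axes: x right, y up, looking along -z (the intrinsics and any distortion apply to the point x, -y, -z); pixel columns grow to the right and rows downward; lengths in m; the calibration is good to about 2 mm. A picture is of the moment at which its call begins: read the wrist's pose just before it. camera_info takes no time and is no camera call.
- workorder.job_done(): hands the job in; it is judged then, once.
The state is a dict: "clock": time; "qpos": joint angles; "qd": joint speeds; "joint_efforts": joint torques, N m; "position": TCP position; "tool_rot": TCP orientation; "force": force on the tool from outside, world axes, zero at the start; "moment": the same for the moment, N m; "grip_width": finger opening in m; "finger_force": force on a finger pad.
Only numpy, scipy, OpenCV 4.12 (cv2) and the standard library are available. Lean on these libraries where they do the work, as an engineer would, in place of code of your own. Each camera call takes 0.05 s, during which the arm holds its last target. There are 200 camera calls.

## Working session

There is one attempt and no reset: what is moved stays moved. The work goes in short steps, Python scripts to look and compute and a tool call to move; the robot and the scene stay as the last step left them, time stands still between calls to the robot, and variables do not carry over. Pictures are saved under pics/ and viewed, at most 10 in all, crops included, and the job is handed in when it is done.

Besides the shell and the picture viewer there is one more tool, called as a command line: name --argument value ..., lists and objects as JSON in quotes. drive_tool: Moves the arm, as the interface text tells. Shift numbers are shares of 0.1 m and turn numbers shares of 90 degrees, none past 1 either way. Its arguments: {"type":"object","properties":{"targets":{"type":"array","items":{"type":"object","properties":{"dx":{"type":"number","minimum":-1,"maximum":1},"dy":{"type":"number","minimum":-1,"maximum":1},"dz":{"type":"number","minimum":-1,"maximum":1},"yaw":{"type":"number","minimum":-1,"maximum":1},"fingers":{"type":"number"}}}},"squeeze":{"type":"number"}},"required":["targets"]}

```bash
mkdir -p pics; cat > h.py <<'E'
import numpy as np, cv2
from workcell import readout, grab_frame, camera_info, workorder
from scipy.spatial.transform import Rotation as R
def K(n):
    c=camera_info(n); return c
def ray(n,u,v,T=None):
    c=camera_info(n)
    T=np.array(c["T"]) if T is None else T
    d=np.array([(u-c["cx"])/c["fx"],-(v-c["cy"])/c["fy"],-1.0])
    return T[:3,3],T[:3,:3]@d
def onz(n,u,v,z,T=None):
    o,d=ray(n,u,v,T); return o+d*(z-o[2])/d[2]
def proj(n,p,T=None):
    c=camera_info(n); T=np.array(c["T"]) if T is None else T
    q=T[:3,:3].T@(np.asarray(p)-T[:3,3]); return c["cx"]+c["fx"]*q[0]/-q[2], c["cy"]-c["fy"]*q[1]/-q[2]
E
python3 - <<'E'
from h import *
for n in("scene","top"):
    cv2.imwrite(f"pics/{n}0.png",grab_frame(n)); print({k:np.round(v,3).tolist() if not isinstance(v,str) else v for k,v in camera_info(n).items()})
print({k:np.round(v,3).tolist() if not isinstance(v,str) else v for k,v in camera_info("wrist").items()})
print(readout.observe())
E
```

```text
{'fx': 537.333, 'fy': 537.333, 'cx': 282.432, 'cy': 221.674, 'T': [[0.579, -0.465, 0.669, 1.56], [0.815, 0.322, -0.482, -0.729], [0.009, 0.825, 0.565, 0.921], [0.0, 0.0, 0.0, 1.0]]}
{'fx': 513.808, 'fy': 513.808, 'cx': 277.719, 'cy': 205.277, 'T': [[0.006, 0.99, -0.142, 0.328], [-1.0, 0.003, -0.021, -0.015], [-0.02, 0.142, 0.99, 1.532], [0.0, 0.0, 0.0, 1.0]]}
{'fx': 294.086, 'fy': 294.086, 'cx': 280.581, 'cy': 208.744, 'hand_eye': [[0.0, 0.952, 0.305, 0.079], [1.0, -0.0, 0.0, -0.001], [0.0, 0.305, -0.952, -0.124], [0.0, 0.0, 0.0, 1.0]]}
{'clock': 0.1, 'qpos': array([-1.32720277,  0.52187265, -0.03634749,  1.59990829,  0.02120913,
        1.02112921, -0.11282951]), 'qd': array([ 0.00122654, -0.00110118,  0.00050862,  0.00037598, -0.00076647,
       -0.00064038,  0.00236836]), 'joint_efforts': array([ 2.45535914e-03, -9.28487349e+01,  1.98313482e+00, -3.70532262e+01,
        1.80569594e-02,  5.42469352e-03, -1.63348614e-05]), 'position': array([0.1928573 , 0.59422103, 0.24954931]), 'tool_rot': array([-3.14066258e+00,  6.30284612e-05,  2.82778004e+00]), 'force': array([-0.05796683,  1.03474464, -0.24493634]), 'moment': array([ 0.00096964, -0.00889833,  0.00594163]), 'finger_force': 0.0, 'grip_width': 0.0850993884663596}
```

View pics/scene0.png

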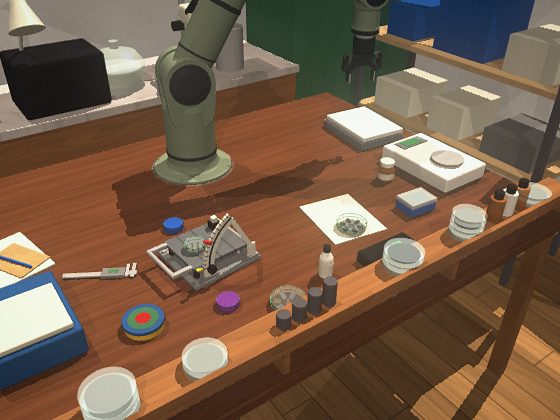

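View pics/top0.png

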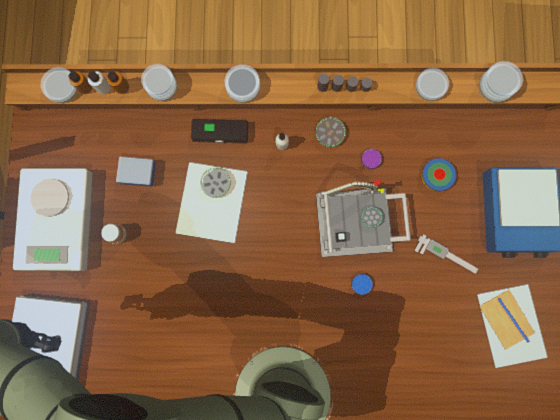

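The top view shows the tilting table near (356,222), with its bar handle at (405,217) on the world -y side. The dish with white pellets is on the plate at (371,216). The look-alikes are a blue dish (362,284) and a purple dish (372,158), both on the bench. Only the one on the plate fits, so I'll confirm it in an enlarged crop.

```bash
python3 - <<'E'
from h import *
a=cv2.imread("pics/top0.png")[175:270,300:425]; b=cv2.imread("pics/scene0.png")[195:295,140:270]
a=cv2.resize(a,(500,380),interpolation=cv2.INTER_CUBIC); b=cv2.resize(b,None,fx=6,fy=6,interpolation=cv2.INTER_CUBIC)
cv2.imwrite("pics/c1.png",a);cv2.imwrite("pics/c2.png",b)
E
```

```text
(no output)
```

View pics/c1.png

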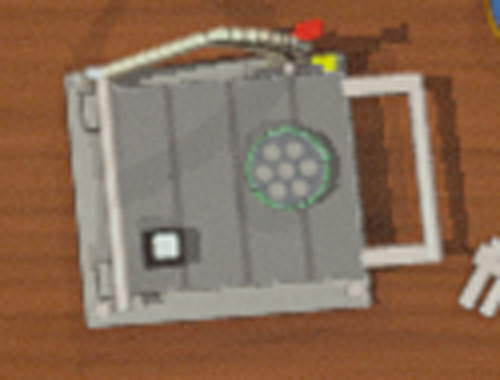

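View pics/c2.png

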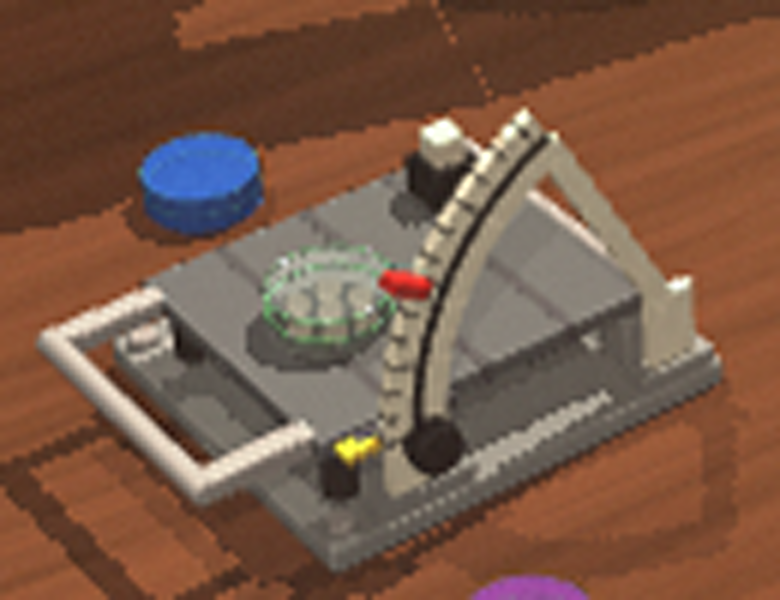

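The crop confirms it: a clear dish with white pellets on the plate, crop (289,168), which is top (372,217). The bar centreline runs from top (404.5,194.5) to (408.7,239.5). The red marker is on the arc on the far side. Next I'll measure.

```bash
cat >> h.py <<'E'
def red(n,im,box,hue="r"):
    h=cv2.cvtColor(im,cv2.COLOR_BGR2HSV).astype(int); H,S,V=h[...,0],h[...,1],h[...,2]
    m=((H<6)|(H>172)) if hue=="r" else ((H>24)&(H<35))
    m=m&(S>170)&(V>110); k=np.zeros_like(m); x0,y0,x1,y1=box; k[y0:y1,x0:x1]=1; m&=k
    ys,xs=np.nonzero(m); return xs.mean(),ys.mean(),len(xs)
def tri(pa,pb):
    (o1,d1),(o2,d2)=ray("top",*pa[:2]),ray("scene",*pb[:2])
    s=np.linalg.lstsq(np.c_[d1,-d2],o2-o1,rcond=None)[0]
    a,b=o1+s[0]*d1,o2+s[1]*d2; return (a+b)/2,np.linalg.norm(a-b)
E
python3 - <<'E'
from h import *
t=cv2.imread("pics/top0.png"); s=cv2.imread("pics/scene0.png")
a=onz("top",404.5,194.5,.05);b=onz("top",408.7,239.5,.05)
print("bar",a,b,np.linalg.norm(a-b))
ex=(a-b)/np.linalg.norm(a-b); yaw=np.arctan2(ex[1],ex[0]); ey=np.array([-ex[1],ex[0],0])
mid=(a+b)/2; hin=mid+.225*ey; print("yaw",yaw,"mid",mid,"hinge",hin)
print("dish top view",onz("top",372.2,217,.066), "dish scene", onz("scene",140+331/6,195+293/6,.066))
for c in "ry":
    pa=red("top",t,(360,170,395,200),c);pb=red("scene",s,(190,230,225,275),c)
    p,e=tri(pa,pb);d=p-hin; print(c,pa,pb,p,e,"stand",d@ex,d@ey,d[2],"ang",np.arctan2(d[2],-d@ey),np.hypot(d[2],d@ey))
h=cv2.cvtColor(t,cv2.COLOR_BGR2HSV); m=((h[...,1]<60)&(h[...,2]>170)).astype(np.uint8); m[:, :170]=0;m[:,255:]=0;m[:155]=0;m[250:]=0
c=max(cv2.findContours(m,0,2)[0],key=cv2.contourArea); r=cv2.boxPoints(cv2.minAreaRect(c))
W=[onz("top",*q,.003) for q in r]; print("sheet",np.round(W,3).tolist(),np.mean(W,0))
print("dark",onz("top",216,182,.02))
E
```

```text
bar [ 0.57278777 -0.35313093  0.05      ] [ 0.4418059  -0.36131725  0.05      ] 0.131237445760861
yaw 0.06241842662233093 mid [ 0.50729684 -0.35722409  0.05      ] hinge [ 0.49326181 -0.13266225  0.05      ]
dish top view [ 0.50463273 -0.25551621  0.066     ] dish scene [ 0.50013567 -0.2497166   0.066     ]
r (np.float64(377.03125), np.float64(182.0), 32) (np.float64(207.1153846153846), np.float64(241.96153846153845), 26) [ 0.5936947  -0.25979869  0.13352005] 0.0002168583510607403 stand 0.09230680202193597 -0.13315364263912569 0.08352005074947377 ang 0.5602125762710416 0.15717980603519863
y (np.float64(380.64285714285717), np.float64(189.85714285714286), 14) (np.float64(198.28571428571428), np.float64(269.42857142857144), 14) [ 0.58516607 -0.28518014  0.05272475] 0.0030870979061421513 stand 0.0822115406010916 -0.15795366444709216 0.0027247540426075245 ang 0.017248626856922508 0.15797716416260071
sheet [[0.462, 0.324, 0.003], [0.683, 0.292, 0.003], [0.651, 0.112, 0.003], [0.432, 0.147, 0.003]] [0.55717523 0.21862448 0.003     ]
dark [0.61442667 0.20190616 0.02      ]
```

drive_tool --targets '[{"yaw": -0.08, "fingers": 0}, {"yaw": -0.08}, {"yaw": -0.08}, {"dx": -0.4}, {"dx": -0.4}, {"dx": -0.4}, {"dx": -0.4}, {"dx": -0.4}, {"dx": -0.4}, {"dx": -0.4}, {"dy": -0.4}, {"dy": -0.4}, {"dy": -0.4}, {"dy": -0.4}, {"dy": -0.4}, {"dy": -0.4}, {"dy": -0.4}, {"dy": -0.4}]' --squeeze 20

```text
invalid input
```

drive_tool --targets '[{"dx": 0, "dy": 0, "dz": 0, "yaw": -0.08, "fingers": 0}, {"dx": 0, "dy": 0, "dz": 0, "yaw": -0.08, "fingers": 0}, {"dx": 0, "dy": 0, "dz": 0, "yaw": -0.08, "fingers": 0}, {"dx": -0.4, "dy": 0, "dz": 0, "yaw": 0, "fingers": 0}, {"dx": -0.4, "dy": 0, "dz": 0, "yaw": 0, "fingers": 0}, {"dx": -0.4, "dy": 0, "dz": 0, "yaw": 0, "fingers": 0}, {"dx": -0.4, "dy": 0, "dz": 0, "yaw": 0, "fingers": 0}, {"dx": -0.4, "dy": 0, "dz": 0, "yaw": 0, "fingers": 0}, {"dx": -0.4, "dy": 0, "dz": 0, "yaw": 0, "fingers": 0}, {"dx": -0.4, "dy": 0, "dz": 0, "yaw": 0, "fingers": 0}, {"dx": 0, "dy": -0.4, "dz": 0, "yaw": 0, "fingers": 0}, {"dx": 0, "dy": -0.4, "dz": 0, "yaw": 0, "fingers": 0}, {"dx": 0, "dy": -0.4, "dz": 0, "yaw": 0, "fingers": 0}, {"dx": 0, "dy": -0.4, "dz": 0, "yaw": 0, "fingers": 0}, {"dx": 0, "dy": -0.4, "dz": 0, "yaw": 0, "fingers": 0}, {"dx": 0, "dy": -0.4, "dz": 0, "yaw": 0, "fingers": 0}]' --squeeze 20

```text
clock: 1.7
position: [0.4873, 0.3708, 0.2497]
tool_rot: [-3.141, -0.0, -3.078]
force: [1.4, 0.1, -0.7]
grip_width: 0.0854
finger_force: 0.0
```

drive_tool --targets '[{"dx": 0, "dy": -0.4, "dz": 0, "yaw": 0, "fingers": 0}, {"dx": 0, "dy": -0.4, "dz": 0, "yaw": 0, "fingers": 0}, {"dx": 0, "dy": -0.4, "dz": 0, "yaw": 0, "fingers": 0}, {"dx": 0, "dy": -0.4, "dz": 0, "yaw": 0, "fingers": 0}, {"dx": 0, "dy": -0.4, "dz": 0, "yaw": 0, "fingers": 0}, {"dx": 0, "dy": -0.4, "dz": 0, "yaw": 0, "fingers": 0}, {"dx": 0, "dy": -0.4, "dz": 0, "yaw": 0, "fingers": 0}, {"dx": 0, "dy": -0.4, "dz": 0, "yaw": 0, "fingers": 0}, {"dx": 0, "dy": -0.4, "dz": 0, "yaw": 0, "fingers": 0}, {"dx": 0, "dy": -0.4, "dz": 0, "yaw": 0, "fingers": 0}, {"dx": 0, "dy": -0.4, "dz": 0, "yaw": 0, "fingers": 0}, {"dx": 0, "dy": -0.4, "dz": 0, "yaw": 0, "fingers": 0}, {"dx": 0, "dy": -0.4, "dz": 0, "yaw": 0, "fingers": 0}, {"dx": 0, "dy": -0.4, "dz": 0, "yaw": 0, "fingers": 0}, {"dx": 0, "dy": -0.4, "dz": 0, "yaw": 0, "fingers": 0}, {"dx": 0, "dy": 0, "dz": 0, "yaw": 0, "fingers": 0}, {"dx": 0, "dy": 0, "dz": 0, "yaw": 0, "fingers": 0}]'

```text
clock: 3.4
position: [0.525, -0.2268, 0.2496]
tool_rot: [3.141, -0.001, -3.08]
force: [0.2, 0.7, 0.2]
grip_width: 0.0849
finger_force: 0.0
```

```bash
python3 - <<'E'
from h import *
o=readout.observe(); print(o["position"],o["tool_rot"],o["qpos"])
cv2.imwrite("pics/w1.png",grab_frame("wrist"))
T=np.eye(4);T[:3,:3]=R.from_euler("xyz",o["tool_rot"]).as_matrix();T[:3,3]=o["position"]
T=T@np.array(camera_info("wrist")["hand_eye"]); np.save("T1.npy",T)
print("pred dish",proj("wrist",[.503,-.253,.066],T),"bar",proj("wrist",[.5073,-.3572,.05],T))
E
```

```text
[ 0.52501566 -0.22683149  0.2495515 ] [ 3.14130493e+00 -7.88301310e-04 -3.08007424e+00] [ 0.25587992  0.43864175  0.06646136  1.74677693 -0.03445496  0.95814171
  1.96822188]
pred dish (np.float64(257.7684117984056), np.float64(169.7513862202055)) bar (np.float64(164.33015964628274), np.float64(165.22868540570315))
```

View pics/w1.png

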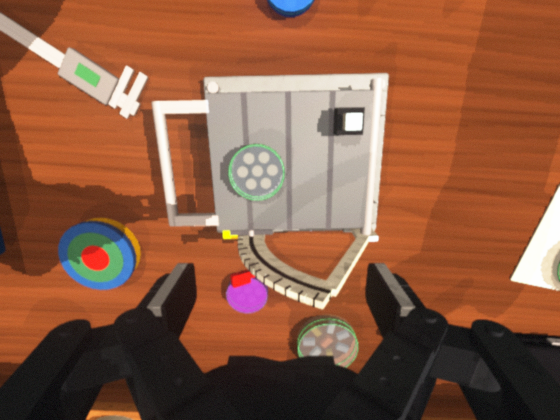

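The wrist view shows the dish at (257,172), the bar centreline from (158,106) to (173,222), and the plate's hinge edge on the right at x≈375.

```bash
python3 - <<'E'
from h import *
T=np.load("T1.npy")
print("dish",onz("wrist",257,172,.066,T))
a=onz("wrist",158,107,.05,T);b=onz("wrist",172.5,221,.05,T); print("bar",a,b,(a+b)/2,np.arctan2(*(b-a)[1::-1]),np.linalg.norm(a-b))
a=onz("wrist",381,76,.03,T);b=onz("wrist",373,238,.03,T);print(np.arctan2(*(b-a)[1::-1]))
a=onz("wrist",208,95,.055,T);b=onz("wrist",217,230,.055,T);print("plate edge",np.arctan2(*(b-a)[1::-1]))
E
```

```text
dish [ 0.50544207 -0.25371876  0.066     ]
bar [ 0.44661677 -0.36023482  0.05      ] [ 0.57256985 -0.35146449  0.05      ] [ 0.50959331 -0.35584965  0.05      ] 0.0695195171670599 0.12625806493267194
0.1120081164490163
plate edge 0.05809282793625067
```

drive_tool --targets '[{"dx": 0.216, "dy": -0.257, "dz": 0, "yaw": 0, "fingers": 0}, {"dx": 0, "dy": 0, "dz": 0.35, "yaw": 0, "fingers": 0}, {"dx": 0, "dy": 0, "dz": 0.35, "yaw": 0, "fingers": 0}, {"dx": 0, "dy": 0, "dz": 0.35, "yaw": 0, "fingers": 0}, {"dx": 0, "dy": 0, "dz": 0.35, "yaw": 0, "fingers": 0}, {"dx": 0, "dy": 0, "dz": 0.15, "yaw": 0, "fingers": 0}, {"dx": 0, "dy": 0, "dz": 0.1, "yaw": 0, "fingers": 0}, {"dx": 0, "dy": 0, "dz": 0.07, "yaw": 0, "fingers": 0}, {"dx": 0, "dy": 0, "dz": 0, "yaw": 0, "fingers": 0}, {"dx": 0, "dy": 0, "dz": 0, "yaw": 0, "fingers": 0}]'

```text
clock: 4.45
position: [0.5059, -0.2532, 0.0788]
tool_rot: [-3.141, 0.001, -3.078]
force: [0.5, -0.9, 0.2]
grip_width: 0.0853
finger_force: 0.0
```

drive_tool --targets '[{"dx": 0, "dy": 0, "dz": 0.06, "yaw": 0, "fingers": 0}, {"dx": 0, "dy": 0, "dz": 0, "yaw": 0, "fingers": 0.2}, {"dx": 0, "dy": 0, "dz": 0, "yaw": 0, "fingers": 0.4}, {"dx": 0, "dy": 0, "dz": 0, "yaw": 0, "fingers": 0.5}, {"dx": 0, "dy": 0, "dz": 0, "yaw": 0, "fingers": 0.6}, {"dx": 0, "dy": 0, "dz": 0, "yaw": 0, "fingers": 1}, {"dx": 0, "dy": 0, "dz": 0, "yaw": 0, "fingers": 1}, {"dx": 0, "dy": 0, "dz": 0, "yaw": 0, "fingers": 1}]' --squeeze 20

```text
clock: 5.25
position: [0.5055, -0.2533, 0.0723]
tool_rot: [-3.141, 0.0, -3.079]
force: [-2.5, 0.3, 6.1]
grip_width: 0.0573
finger_force: 21.0
```

drive_tool --targets '[{"dx": 0, "dy": 0, "dz": -0.03, "yaw": 0, "fingers": 1}, {"dx": 0, "dy": 0, "dz": -0.05, "yaw": 0, "fingers": 1}, {"dx": 0, "dy": 0, "dz": -0.1, "yaw": 0, "fingers": 1}, {"dx": 0, "dy": 0, "dz": -0.2, "yaw": 0, "fingers": 1}, {"dx": 0, "dy": 0, "dz": -0.25, "yaw": 0, "fingers": 1}, {"dx": 0, "dy": 0, "dz": -0.25, "yaw": 0, "fingers": 1}, {"dx": 0, "dy": 0, "dz": -0.25, "yaw": 0, "fingers": 1}, {"dx": 0, "dy": 0, "dz": -0.15, "yaw": 0, "fingers": 1}, {"dx": 0, "dy": 0, "dz": 0, "yaw": 0, "fingers": 1}]'

```text
clock: 6.15
position: [0.5063, -0.2536, 0.2027]
tool_rot: [-3.14, 0.004, -3.079]
force: [-0.2, -0.1, -0.8]
grip_width: 0.0576
finger_force: 21.6
```

drive_tool --targets '[{"dx": -0.013, "dy": 0.1, "dz": 0, "yaw": 0, "fingers": 1}, {"dx": -0.013, "dy": 0.2, "dz": 0, "yaw": 0, "fingers": 1}, {"dx": -0.013, "dy": 0.3, "dz": 0, "yaw": 0, "fingers": 1}, {"dx": -0.013, "dy": 0.3, "dz": 0, "yaw": 0, "fingers": 1}, {"dx": -0.013, "dy": 0.3, "dz": 0, "yaw": 0, "fingers": 1}, {"dx": -0.013, "dy": 0.3, "dz": 0, "yaw": 0, "fingers": 1}, {"dx": -0.013, "dy": 0.3, "dz": 0, "yaw": 0, "fingers": 1}, {"dx": -0.013, "dy": 0.3, "dz": 0, "yaw": 0, "fingers": 1}, {"dx": -0.013, "dy": 0.3, "dz": 0, "yaw": 0, "fingers": 1}, {"dx": -0.013, "dy": 0.3, "dz": 0, "yaw": 0, "fingers": 1}, {"dx": -0.013, "dy": 0.3, "dz": 0, "yaw": 0, "fingers": 1}, {"dx": -0.013, "dy": 0.3, "dz": 0, "yaw": 0, "fingers": 1}, {"dx": -0.013, "dy": 0.3, "dz": 0, "yaw": 0, "fingers": 1}, {"dx": -0.013, "dy": 0.3, "dz": 0, "yaw": 0, "fingers": 1}, {"dx": -0.013, "dy": 0.3, "dz": 0, "yaw": 0, "fingers": 1}, {"dx": -0.013, "dy": 0.3, "dz": 0, "yaw": 0, "fingers": 1}, {"dx": -0.013, "dy": 0.2, "dz": 0, "yaw": 0, "fingers": 1}, {"dx": -0.013, "dy": 0.1, "dz": 0, "yaw": 0, "fingers": 1}, {"dx": 0, "dy": 0, "dz": 0, "yaw": 0, "fingers": 1}, {"dx": 0, "dy": 0, "dz": 0, "yaw": 0, "fingers": 1}]'

```text
clock: 8.15
position: [0.4983, 0.2263, 0.1996]
tool_rot: [-3.141, -0.001, -3.079]
force: [0.0, -0.7, 0.1]
grip_width: 0.0571
finger_force: 21.6
```

```bash
python3 - <<'E'
from h import *
o=readout.observe(); print(o["position"],o["tool_rot"],o["grip_width"])
w=grab_frame("wrist")
cv2.imwrite("pics/w2.png",w)
T=np.eye(4);T[:3,:3]=R.from_euler("xyz",o["tool_rot"]).as_matrix();T[:3,3]=o["position"]
T=T@np.array(camera_info("wrist")["hand_eye"]); np.save("T2.npy",T)
print("centre under tool, sheet level",proj("wrist",[*o["position"][:2],.003],T))
E
```

```text
[0.49833037 0.22629026 0.19959491] [-3.14071499e+00 -7.32149061e-04 -3.07907950e+00] 0.057149786870008365
centre under tool, sheet level (np.float64(281.4208049997818), np.float64(188.56702688304398))
```

View pics/w2.png

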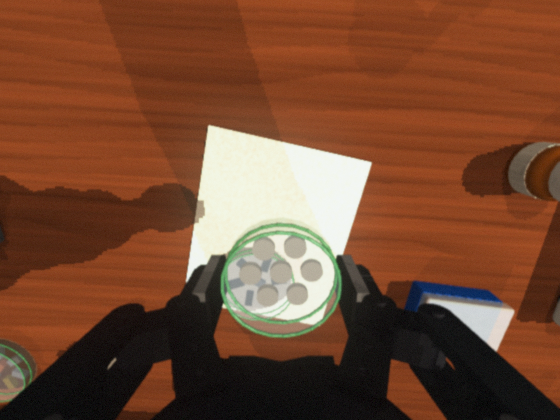

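The dish is held level. The point under the tool falls at wrist (281,188), on the free near half of the sheet and clear of the dark dish. Now I'll lower it.

drive_tool --targets '[{"dx": 0, "dy": 0, "dz": 0.1, "yaw": 0, "fingers": 1}, {"dx": 0, "dy": 0, "dz": 0.25, "yaw": 0, "fingers": 1}, {"dx": 0, "dy": 0, "dz": 0.3, "yaw": 0, "fingers": 1}, {"dx": 0, "dy": 0, "dz": 0.3, "yaw": 0, "fingers": 1}, {"dx": 0, "dy": 0, "dz": 0.3, "yaw": 0, "fingers": 1}, {"dx": 0, "dy": 0, "dz": 0.2, "yaw": 0, "fingers": 1}, {"dx": 0, "dy": 0, "dz": 0.15, "yaw": 0, "fingers": 1}, {"dx": 0, "dy": 0, "dz": 0.08, "yaw": 0, "fingers": 1}, {"dx": 0, "dy": 0, "dz": 0.04, "yaw": 0, "fingers": 1}, {"dx": 0, "dy": 0, "dz": 0.03, "yaw": 0, "fingers": 1}, {"dx": 0, "dy": 0, "dz": 0, "yaw": 0, "fingers": 1}, {"dx": 0, "dy": 0, "dz": 0, "yaw": 0, "fingers": 1}]'

```text
clock: 9.4
position: [0.4988, 0.2275, 0.0256]
tool_rot: [3.141, 0.001, -3.078]
force: [-0.6, 0.1, -0.1]
grip_width: 0.0573
finger_force: 21.6
```

drive_tool --targets '[{"dx": 0, "dy": 0, "dz": 0.01, "yaw": 0, "fingers": 1}, {"dx": 0, "dy": 0, "dz": 0.01, "yaw": 0, "fingers": 1}, {"dx": 0, "dy": 0, "dz": 0.01, "yaw": 0, "fingers": 1}, {"dx": 0, "dy": 0, "dz": 0.01, "yaw": 0, "fingers": 1}, {"dx": 0, "dy": 0, "dz": 0, "yaw": 0, "fingers": 1}]'

```text
clock: 9.9
position: [0.4985, 0.2272, 0.0209]
tool_rot: [-3.141, -0.0, -3.078]
force: [0.2, -0.1, -0.9]
grip_width: 0.0571
finger_force: 21.6
```

drive_tool --targets '[{"dx": 0, "dy": 0, "dz": 0.01, "yaw": 0, "fingers": 1}, {"dx": 0, "dy": 0, "dz": 0, "yaw": 0, "fingers": 1}, {"dx": 0, "dy": 0, "dz": 0, "yaw": 0, "fingers": 1}]'

```text
clock: 10.2
position: [0.4986, 0.2273, 0.0203]
tool_rot: [3.142, 0.0, -3.079]
force: [-1.9, -0.2, 7.5]
grip_width: 0.0575
finger_force: 22.4
```

drive_tool --targets '[{"dx": 0, "dy": 0, "dz": 0, "yaw": 0, "fingers": 0.3}, {"dx": 0, "dy": 0, "dz": 0, "yaw": 0, "fingers": 0.2}, {"dx": 0, "dy": 0, "dz": 0, "yaw": 0, "fingers": 0}, {"dx": 0, "dy": 0, "dz": 0, "yaw": 0, "fingers": 0}, {"dx": 0, "dy": 0, "dz": 0, "yaw": 0, "fingers": 0}, {"dx": 0, "dy": 0, "dz": -0.05, "yaw": 0, "fingers": 0}, {"dx": 0, "dy": 0, "dz": -0.15, "yaw": 0, "fingers": 0}, {"dx": 0, "dy": 0, "dz": -0.3, "yaw": 0, "fingers": 0}, {"dx": 0, "dy": 0, "dz": -0.4, "yaw": 0, "fingers": 0}, {"dx": 0, "dy": 0, "dz": -0.4, "yaw": 0, "fingers": 0}, {"dx": 0, "dy": 0, "dz": -0.4, "yaw": 0, "fingers": 0}, {"dx": 0, "dy": 0, "dz": -0.3, "yaw": 0, "fingers": 0}, {"dx": 0, "dy": 0, "dz": 0, "yaw": 0, "fingers": 0}]'

```text
clock: 11.5
position: [0.4999, 0.228, 0.2252]
tool_rot: [3.139, 0.006, -3.079]
force: [0.0, -0.1, -0.5]
grip_width: 0.0854
finger_force: 0.0
```

drive_tool --targets '[{"dx": 0.018, "dy": -0.2, "dz": 0, "yaw": 0, "fingers": 0.5}, {"dx": 0.018, "dy": -0.4, "dz": 0, "yaw": 0, "fingers": 0.5}, {"dx": 0.018, "dy": -0.4, "dz": 0, "yaw": 0, "fingers": 0.5}, {"dx": 0.018, "dy": -0.4, "dz": 0, "yaw": 0, "fingers": 0.5}, {"dx": 0.018, "dy": -0.4, "dz": 0, "yaw": 0, "fingers": 0.5}, {"dx": 0.018, "dy": -0.4, "dz": 0, "yaw": 0, "fingers": 0.5}, {"dx": 0.018, "dy": -0.4, "dz": 0, "yaw": 0, "fingers": 0.5}, {"dx": 0.018, "dy": -0.4, "dz": 0, "yaw": 0, "fingers": 0.5}, {"dx": 0.018, "dy": -0.4, "dz": 0, "yaw": 0, "fingers": 0.5}, {"dx": 0.018, "dy": -0.4, "dz": 0, "yaw": 0, "fingers": 0.5}, {"dx": 0.018, "dy": -0.4, "dz": 0, "yaw": 0, "fingers": 0.5}, {"dx": 0.018, "dy": -0.4, "dz": 0, "yaw": 0, "fingers": 0.5}, {"dx": 0.018, "dy": -0.4, "dz": 0, "yaw": 0, "fingers": 0.5}, {"dx": 0.018, "dy": -0.4, "dz": 0, "yaw": 0, "fingers": 0.5}, {"dx": 0.018, "dy": -0.4, "dz": 0, "yaw": 0, "fingers": 0.5}, {"dx": 0, "dy": -0.03, "dz": 0, "yaw": 0, "fingers": 0.5}, {"dx": 0, "dy": 0, "dz": 0, "yaw": 0, "fingers": 0.5}, {"dx": 0, "dy": 0, "dz": 0, "yaw": 0, "fingers": 0.5}]'

```text
clock: 13.3
position: [0.5085, -0.355, 0.2201]
tool_rot: [3.141, -0.0, -3.077]
force: [1.0, -0.1, 0.6]
grip_width: 0.0427
finger_force: 0.0
```

```bash
python3 - <<'E'
from h import *
o=readout.observe(); print(o["position"],o["tool_rot"],o["grip_width"])
w=grab_frame("wrist"); t=grab_frame("top")
T=np.eye(4);T[:3,:3]=R.from_euler("xyz",o["tool_rot"]).as_matrix();T[:3,3]=o["position"]
T=T@np.array(camera_info("wrist")["hand_eye"]); np.save("T3.npy",T)
print("bar mid pred",proj("wrist",[.509,-.356,.05],T))
w[0:3]=w[0:3]; out=np.zeros((420,800,3),np.uint8); out[:,:560]=w; out[:300,560:800]=cv2.resize(t[150:250,170:250],(240,300)); cv2.imwrite("pics/w3.png",out)
E
```

```text
[ 0.50846974 -0.35499214  0.22009224] [ 3.14081323e+00 -2.07911834e-05 -3.07740143e+00] 0.04274312175941783
bar mid pred (np.float64(280.17817952288993), np.float64(195.015176942996))
```

View pics/w3.png

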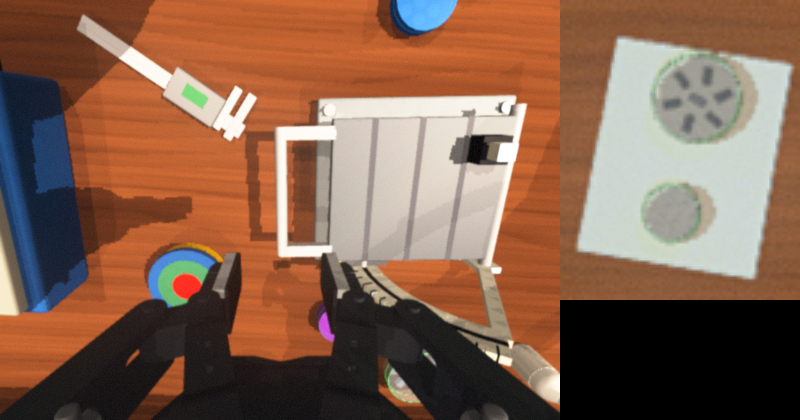

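The small dish stands on the free half of the sheet, clear of the dark dish. The bar is centred at wrist (282,192), directly under the tool. Descending onto the bar.

drive_tool --targets '[{"dx": 0, "dy": 0, "dz": 0.3, "yaw": 0, "fingers": 0.5}, {"dx": 0, "dy": 0, "dz": 0.4, "yaw": 0, "fingers": 0.5}, {"dx": 0, "dy": 0, "dz": 0.4, "yaw": 0, "fingers": 0.5}, {"dx": 0, "dy": 0, "dz": 0.3, "yaw": 0, "fingers": 0.5}, {"dx": 0, "dy": 0, "dz": 0.2, "yaw": 0, "fingers": 0.5}, {"dx": 0, "dy": 0, "dz": 0.1, "yaw": 0, "fingers": 0.5}, {"dx": 0, "dy": 0, "dz": 0, "yaw": 0, "fingers": 0.5}, {"dx": 0, "dy": 0, "dz": 0, "yaw": 0, "fingers": 0.7}, {"dx": 0, "dy": 0, "dz": 0, "yaw": 0, "fingers": 0.8}, {"dx": 0, "dy": 0, "dz": 0, "yaw": 0, "fingers": 1}, {"dx": 0, "dy": 0, "dz": 0, "yaw": 0, "fingers": 1}, {"dx": 0, "dy": 0, "dz": 0, "yaw": 0, "fingers": 1}, {"dx": 0, "dy": 0, "dz": 0, "yaw": 0, "fingers": 1}]' --squeeze 40

```text
clock: 14.7
position: [0.5089, -0.3547, 0.0513]
tool_rot: [3.14, 0.001, -3.077]
force: [-3.7, 12.2, 13.5]
grip_width: 0.0102
finger_force: 39.0
```

drive_tool --targets '[{"dx": 0, "dy": 0.013, "dz": -0.112, "yaw": 0, "fingers": 1}, {"dx": 0, "dy": 0.008, "dz": -0.112, "yaw": 0, "fingers": 1}, {"dx": 0, "dy": 0.014, "dz": -0.112, "yaw": 0, "fingers": 1}, {"dx": 0, "dy": 0.02, "dz": -0.111, "yaw": 0, "fingers": 1}, {"dx": 0, "dy": 0.025, "dz": -0.11, "yaw": 0, "fingers": 1}, {"dx": 0, "dy": 0.03, "dz": -0.108, "yaw": 0, "fingers": 1}, {"dx": 0, "dy": 0.036, "dz": -0.107, "yaw": 0, "fingers": 1}, {"dx": 0, "dy": 0.042, "dz": -0.104, "yaw": 0, "fingers": 1}, {"dx": 0, "dy": 0, "dz": 0, "yaw": 0, "fingers": 1}, {"dx": 0, "dy": 0, "dz": 0, "yaw": 0, "fingers": 1}]'

```text
clock: 15.7
position: [0.5075, -0.338, 0.1381]
tool_rot: [-3.14, 0.001, -3.079]
force: [5.1, -3.3, -1.4]
grip_width: 0.0108
finger_force: 39.3
```

```bash
cat > m.py <<'E'
from h import *
import sys
o=readout.observe(); print(o["clock"],o["position"],o["force"])
t=grab_frame("top"); s=grab_frame("scene"); cv2.imwrite(f"pics/t{sys.argv[1]}.png",t);cv2.imwrite(f"pics/s{sys.argv[1]}.png",s)
ex=np.array([np.cos(.063),np.sin(.063),0]);ey=np.array([-ex[1],ex[0],0]); hin=np.array([.4945,-.1317,.05])
for c in "ry":
  try:
    pa=red("top",t,(340,160,395,200),c);pb=red("scene",s,(190,220,240,275),c)
    print(c,np.round(pa,1),np.round(pb,1))
    p,e=tri(pa,pb);d=p-hin; print("stand",d@ex,d@ey,d[2],e,"ang",np.arctan2(d[2],-d@ey),np.hypot(d[2],d@ey))
  except Exception as x: print(c,x)
E
python3 m.py a
```

```text
15.7 [ 0.50750551 -0.33804692  0.13807279] [ 5.13840899 -3.27199101 -1.38035949]
r [376.8 181.9  32. ] [207.4 242.1  27. ]
stand 0.09140075784013584 -0.13369289131615167 0.0830398651756346 0.0002133261001312183 ang 0.5558072321877954 0.1573829990718817
y [380.8 186.2  19. ] [201.  247.8   8. ]
stand 0.08138844425315123 -0.14695653292318847 0.06609287781878619 0.0006894980739239087 ang 0.4226413491577062 0.1611350088192295
```

drive_tool --targets '[{"dx": 0, "dy": 0.03, "dz": -0.07, "yaw": 0, "fingers": 1}, {"dx": 0, "dy": 0.036, "dz": -0.075, "yaw": 0, "fingers": 1}, {"dx": 0, "dy": 0.042, "dz": -0.077, "yaw": 0, "fingers": 1}, {"dx": 0, "dy": 0, "dz": 0, "yaw": 0, "fingers": 1}, {"dx": 0, "dy": 0, "dz": 0, "yaw": 0, "fingers": 1}]'

```text
clock: 16.3
position: [0.5066, -0.328, 0.1599]
tool_rot: [-3.14, 0.001, -3.079]
force: [5.6, -6.4, 0.8]
grip_width: 0.01
finger_force: 39.4
```

```bash
python3 m.py b; python3 - <<'E'
from h import *
b=cv2.imread("pics/sb.png")[215:275,175:255]; t=cv2.imread("pics/tb.png")[165:225,345:425]
cv2.imwrite("pics/cb.png",np.hstack([cv2.resize(x,(400,300),interpolation=cv2.INTER_CUBIC) for x in (b,t)]))
E
```

```text
16.3 [ 0.50664584 -0.32802186  0.15991899] [ 5.60890212 -6.41458321  0.80605761]
r [376.9 181.6  26. ] [207.2 242.   27. ]
stand 0.09191380352963247 -0.13404502136949714 0.08395818544316873 0.0007614677548464892 ang 0.5595646172169747 0.15816777376209876
y [378.7 185.6  18. ] [201.7 241.3   3. ]
stand 0.07980830912649642 -0.14011221733517804 0.08177462069209178 0.004983977780820421 ang 0.5283007036285645 0.16222984323457768
```

View pics/cb.png

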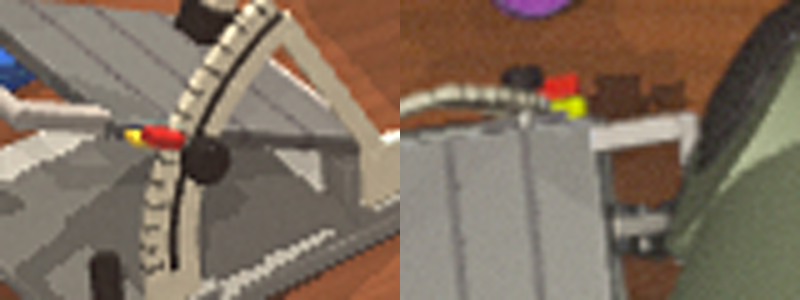

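The scene crop shows the yellow pointer tip at crop (135,135), just short of the red marker at (163,137), with both seen partly overlapped. The blob angles carry a small bias, so I'll check the hinge calibration against the scale lines and bar corners before the final adjustment.

```bash
python3 - <<'E'
from h import *
for a,b in(((404.5,194.5),(173.8,276.7)),((408.7,239.5),(148.3,251.7))): print(tri(a,b))
ex=np.array([np.cos(.063),np.sin(.063),0]);ey=np.array([-ex[1],ex[0],0]); hin=np.array([.4945,-.1317,.05])
s=cv2.imread("pics/scene0.png"); x0,y0,f=190,212,10
c=cv2.resize(s[y0:y0+60,x0:x0+60],None,fx=f,fy=f,interpolation=cv2.INTER_CUBIC)
def P(x,r,a): 
    u,v=proj("scene",hin+x*ex-r*np.cos(a)*ey+np.array([0,0,r*np.sin(a)])); return int((u+.5-x0)*f),int((v+.5-y0)*f)
for d in range(0,61,5):
    a=np.radians(d); cv2.line(c,P(.089,.150,a),P(.089,.158,a),(255,255,0) if d%15 else (255,0,255),1)
cv2.imwrite("pics/tick.png",c)
E
```

```text
(array([ 0.57320042, -0.35095079,  0.05225944]), np.float64(0.0036506981385476963))
(array([ 0.44210038, -0.36005112,  0.05150199]), np.float64(0.0019744079315535006))
```

View pics/tick.png

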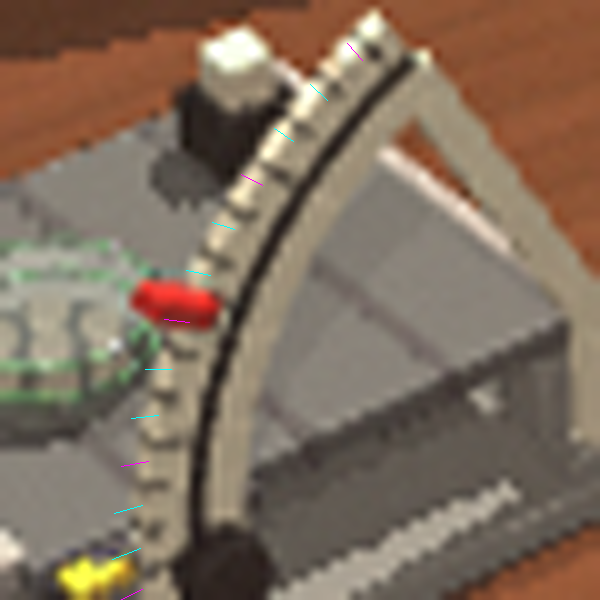

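drive_tool --targets '[{"dx": 0, "dy": 0.015, "dz": -0.03, "yaw": 0, "fingers": 1}, {"dx": 0, "dy": 0.015, "dz": -0.029, "yaw": 0, "fingers": 1}, {"dx": 0, "dy": 0, "dz": 0, "yaw": 0, "fingers": 1}, {"dx": 0, "dy": 0, "dz": 0, "yaw": 0, "fingers": 1}, {"dx": 0, "dy": 0, "dz": 0, "yaw": 0, "fingers": 1}, {"dx": 0, "dy": 0, "dz": 0, "yaw": 0, "fingers": 1}]'

```text
clock: 17.0
position: [0.5064, -0.325, 0.1655]
tool_rot: [-3.14, 0.001, -3.079]
force: [5.5, -5.9, 1.0]
grip_width: 0.0106
finger_force: 39.3
```

```bash
python3 m.py c; python3 - <<'E'
from h import *
# top view only: angle of each blob from its ray cut with the cylinder of its radius, and blob right ends
ex=np.array([np.cos(.063),np.sin(.063),0]);ey=np.array([-ex[1],ex[0],0]); hin=np.array([.4945,-.1317,.05])
from scipy.optimize import brentq
for k,f in (("0","top0"),("a","ta"),("b","tb"),("c","tc")):
    im=cv2.imread(f"pics/{f}.png")
    for c,r in (("r",.158),("y",.160)):
        q=red("top",im,(340,160,395,200),c); o,d=ray("top",*q[:2]); g=lambda z:np.hypot((p:=o+d*(z-o[2])/d[2]-hin)@ey,p[2])-r
        try: z=brentq(g,.06,.18); p=o+d*(z-o[2])/d[2]-hin; print(k,c,np.round(q,1),np.arctan2(p[2],-p@ey))
        except ValueError: print(k,c,q,"-")
E
```

```text
17.0 [ 0.50639267 -0.32503076  0.16549146] [ 5.54804368 -5.91880981  1.03772035]
r [376.7 181.6  26. ] [207.2 241.9  30. ]
stand 0.09177784224761798 -0.1337116286407405 0.0839355328764581 0.001450380225547462 ang 0.560563981397393 0.15787328245467713
y [378.3 185.5  20. ] [202.3 239.3   3. ]
stand 0.07937100693234078 -0.1379047352907528 0.08661879731885384 0.00428528703841154 ang 0.5608297555784671 0.1628512574854038
0 r [377. 182.  32.] 0.5590744744181104
0 y [380.6 189.9  14. ] 0.4346311119328682
a r [376.8 181.9  32. ] 0.5672208745405212
a y [380.8 186.2  19. ] 0.39938200459303586
b r [376.9 181.6  26. ] 0.56239675426965
b y [378.7 185.6  18. ] 0.5284598340434061
c r [376.7 181.6  26. ] 0.5729095962110187
c y [378.3 185.5  20. ] 0.5461988255830214
```

```bash
python3 - <<'E'
from h import *
ex=np.array([np.cos(.063),np.sin(.063),0]);ey=np.array([-ex[1],ex[0],0]); hin=np.array([.4945,-.1317,.05])
for f in ("scene0","sa","sb","sc"):
    im=cv2.imread(f"pics/{f}.png")
    for c,x in (("r",.092),("y",.0815)):
        q=red("scene",im,(190,220,240,275),c); o,d=ray("scene",*q[:2]); p=o-hin; p=p+d*(x-p@ex)/(d@ex); print(f,c,np.round(q,1),np.arctan2(p[2],-p@ey),np.hypot(p[2],p@ey))
im=cv2.imread("pics/sc.png")
b=cv2.imread("pics/sc.png")[225:255,185:225]; t=cv2.imread("pics/tc.png")[170:200,360:400]
cv2.imwrite("pics/cc.png",np.hstack([cv2.resize(x,(400,300),interpolation=cv2.INTER_NEAREST) for x in (b,t)]))
E
```

```text
scene0 r [207.1 242.   26. ] 0.5597382850559371 0.1590962291468919
scene0 y [198.3 269.4  14. ] 0.026132597116226005 0.1610375703185071
sa r [207.4 242.1  27. ] 0.5572759580690242 0.15807062144739534
sa y [201.  247.8   8. ] 0.4230475189983801 0.16166011607628766
sb r [207.2 242.   27. ] 0.5593667382612411 0.1587202764709876
sb y [201.7 241.3   3. ] 0.5307818966985035 0.16682827994208282
sc r [207.2 241.9  30. ] 0.5603288894801374 0.1589789908048763
sc y [202.3 239.3   3. ] 0.5637355505642182 0.16742506710991123
```

View pics/cc.png

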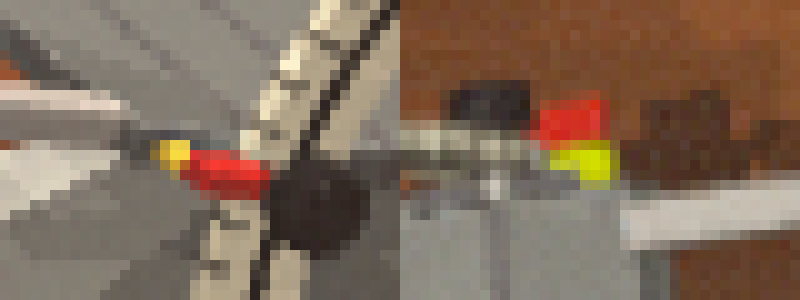

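The scene crop shows the pointer's yellow tip directly behind the marker's tip at (175,153). In the top crop the red and yellow outer ends line up, at (605,120) and (615,160). The measured angles are 0.561 for yellow and 0.561 for red, and the plate is held steady, so I'm handing in.

```bash
python3 -c "
from h import *
o=readout.observe();print(o['clock'],o['position'],o['finger_force']);print(workorder.job_done())"
```

```text
17.1 [ 0.5064065  -0.32500666  0.16546012] 39.32242155075073
the job is handed in; nothing more can be done
None
```

The pellet dish is upright on the free half of the sheet, the plate is held in the fingers with its pointer at the red marker (within about 0.02 rad by my measurements), and the job was handed in at 17.1 s.

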